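Board-residue swab into its leaning sample vial

TASK

Pull the red stopper out of the leaning glass sample vial and put it in the shallow white dish. Then take the blue-handled swab out of the rack and push it stem first into the vial, fully home so that its collar sits on the rim, and let go. Leave the black and yellow tools in the rack and the bottle, jar and tape roll where they are.

Things in the scene. Friction and masses are not known exactly. Their poses are not given: they have to be found in the camera images.
- stand: Fixed vial stand: black base plate 130 x 90 x 12 mm with a blue cradle that holds the vial leaning 30 degrees from vertical, towards the stand's -x side. Origin: centre of the underside, z up.
- vial: Fixed glass vial, 19 mm outside, 13 mm bore, 84 mm deep, flaring over the top 11 mm to a 27 mm wide rim (21 mm opening). A sprung seal 15 mm below the rim leaves 7 mm and yields to the 8 mm stem (a push of several N). Origin: centre of the mouth at the rim, 97 mm above the table; z points out of the mouth along the vial, 30 degrees from vertical; y is level. Top 30 mm clear of the cradle.
- stopper: Red stopper: round head 19 mm across on a 28 mm wide, 3 mm thick flange, together 33 mm tall, with a white 24 mm long plug below that snaps into the vial's seal (about 5 to 15 N to pull straight out along the vial's axis). Origin: centre of the flange's underside, which starts on the vial's rim; z points up through the head (flange z = 0 to 3, head 3 to 33 mm, plug down to -24 mm).
- dish: Fixed shallow square white dish, 110 x 110 mm outside, 22 mm high, walls 4 mm, floor about 4 mm thick. Origin: centre of its underside, z up.
- rack: Fixed grey rack block, 60 x 190 x 85 mm (x, y, z), with three square 11 mm through-holes from above at y = -62, 0 and 62 mm. Origin: centre of the underside.
- swab: The swab: blue 14 mm thick round handle, 44 mm long, above a 28 mm wide, 4 mm thick collar; below the collar a white straight stem 8 mm thick and 70 mm long with a round end. It stands loosely in one of the rack's holes, its collar on the rack's top. Origin: centre of the collar's underside; z runs up along the handle (handle from z = 4 to 48 mm, stem down to z = -70 mm).
- brush: Bystander in the rack: black handle with a metal band, otherwise shaped like the swab. Origin as the swab's.
- probe: Bystander in the rack: yellow handle with a black band, otherwise shaped like the swab. Origin as the swab's.
- bottle: Bystander: amber bottle with blue cap, 48 mm wide, 120 mm tall. Origin: centre of the underside.
- tape: Bystander: yellow tape roll lying flat, 84 mm wide, 18 mm tall. Origin: centre of the underside.
- jar: Bystander: low white jar, 56 mm wide, 60 mm tall. Origin: centre of the underside.

How it is judged (in metres and radians):
On the way, in this order (a step that is already met when the one before it is completed fails the run):
1. the stopper is out of the vial and released in the dish (x of stopper in the frame of dish between -0.055 and 0.055 m and y of stopper in the frame of dish between -0.055 and 0.055 m and z of stopper in the frame of dish between 0 and 0.04 m and contact force between stopper and the fingers below 0.1 N and linear speed of stopper below 0.05 m/s), for 0.2 s.
2. the swab is drawn out of the rack (at least 60 mm from where it stood) (distance of swab from where it was at the start of the episode above 0.06 m), for 0.1 s.
At the end, for the whole second after the job is handed in: The swab is in the vial, its collar underside within 4 mm of the centre of the rim and its axis within 8 degrees of the vial's; the stopper is in the dish (origin within its outline, under 40 mm above its underside); both released and at rest (distance between swab and vial below 0.004 m and angle between the z axis of swab and the z axis of vial, either way round below 0.14 rad and linear speed of each of swab, stopper below 0.02 m/s and contact force between swab and the fingers below 0.1 N and x of stopper in the frame of dish between -0.055 and 0.055 m and y of stopper in the frame of dish between -0.055 and 0.055 m and z of stopper in the frame of dish between 0 and 0.04 m); the robot touches nothing.
It fails at once if the brush is disturbed (moved more than 30 mm) (distance of brush from where it was at the start of the episode above 0.03 m).
It fails at once if the probe is disturbed (moved more than 30 mm) (distance of probe from where it was at the start of the episode above 0.03 m).
It fails at once if the bottle is disturbed (moved more than 30 mm) (distance of bottle from where it was at the start of the episode above 0.03 m).
It fails at once if the tape is disturbed (moved more than 30 mm) (distance of tape from where it was at the start of the episode above 0.03 m).
It fails at once if the jar is disturbed (moved more than 30 mm) (distance of jar from where it was at the start of the episode above 0.03 m).
It also fails if it takes over 58 s, if anything falls off the work surface, if the arm or the gripper's body presses on something with over 40 N, if the wrist force passes 120 N, or if a joint passes its speed limit or range.

ROBOT

A 6-joint arm with a two-finger parallel gripper is mounted at the origin on the work surface. World frame = base frame: x ahead of the robot, y to its left, z up, the work surface at z = 0. Lengths are in m, angles in degrees, forces in N, time in s.
With the tool pointing down it reaches from about 0.25 to 0.725 m from the base axis. Payload 9.7 kg.
Tool frame: the origin (TCP) lies between the finger pads; the fingertips stand bot.tcp_to_tips ahead of it and the grasp point (between the pads) lies 2 mm behind it (bot.tcp_to_tips is the distance from the TCP to the fingertips, in m); z points along the fingers, y is the line along which they close (so a half turn about z gives the same grasp; the last joint's range is limited). The gripper opens to 85 mm and grips with 20 to 120 N. Pads are 22 mm wide; open, the fingers measure 114 mm over their backs; the gripper's body (76 mm by 85 mm) begins 54 mm behind the grasp point. The pads swing forward as they close: fully open they stand 13 mm farther back than shut.
Start: joints at [-70.818, 4.979, 10.078, 95.1, 0, 90], TCP at [0.181, -0.519, 0.216] pointing down, gripper open.
Joint ranges: [-179.16, 179.16], [-48.56, 103.87], [-65.8, 70.77], [-126.05, 130.52], [-82.76, 87.17], [-180, 180]. Speed limits (degrees/s): [127.2, 127.2, 147.25, 180, 180, 180].

INTERFACE

Orientations are given as [roll, pitch, yaw] about the fixed x, y, z axes, in that order (R = Rz(yaw) Ry(pitch) Rx(roll)).
In Python, from workcell import sensors, camera, camera_params, bot gives the robot as it stands.
- The arm moves only by the tool apply_moves, never from a script. Its argument "motion" is a list of rows, each an object with "jaw": the opening, from -1 (shut) to 1 (fully open); "xyz": the shift along the tool's x, y, z in mm, a list of three; "twist": the turn about the tool's z in rad. A call has 1 to 5 rows; each row is the pose to reach, as a shift and turn from the pose commanded when the call began, along the tool's axes at that moment; what a row does not reach only later rows make up. A row lasts 1/8 s, in which the tool goes at most 62.5 mm and 10.7 degrees, less where a joint would pass 70% of its speed; a pose out of reach is approached as far as the arm can. A call with a gripper value outside its range is refused whole. The fingers move at their own pace and stop on an object; "grip_force" is the grip in N (left out, the last holds). Time passes only in rows, so rows that repeat a pose let the fingers close. It gives the time, the measured TCP pose, the force, the opening and the grip force at its end, in the units of the state.
- sensors.get_obs(): the state, without advancing time (a new reading comes with each control period).
- camera(name): name is "scene" or "top"; returns (picture, depth): 400x640x3 uint8, red, green, blue; 400x640 float32, m along the optical axis (not along the pixel's ray), 0 where there is no reading.
- camera_params(name): a dict with "mtx" (3x3 intrinsics, pixels), "k1" (the pictures are not rectified: a ray, as slopes to the right and down, at radius r is drawn at 1 + k1 r^2 times it, then the intrinsics apply), "rvec" (rotation vector, rad) and "tvec" (3), from world to camera coordinates, as OpenCV has them. Camera axes: x right, y down, z forward; pixel columns grow to the right and rows downward; lengths in m; the calibration is good to about 2 mm. A picture is of the moment at which its call begins. camera_params takes no time and is no camera call.
- bot.job_done(): hands the job in; it is judged then, once.
The state is a dict: "time": time; "q": joint angles; "qd": joint speeds; "joint_efforts": joint torques, N m; "ee_pos": TCP position; "tcp_rot": TCP orientation; "wrist_force": force on the tool from outside, world axes, zero at the start; "torque": the same for the moment, N m; "opening": finger opening in m; "grasp_force": force on a finger pad.
Only numpy, scipy, OpenCV 4.12 (cv2) and the standard library are available. Lean on these libraries where they do the work, as an engineer would, in place of code of your own. Each camera call takes 0.05 s, during which the arm holds its last target. There are 200 camera calls.

## Working session

There is one attempt and no reset: what is moved stays moved. The work goes in short steps, Python scripts to look and compute and a tool call to move; the robot and the scene stay as the last step left them, time stands still between calls to the robot, and variables do not carry over. Pictures are saved under pics/ and viewed, at most 10 in all, crops included, and the job is handed in when it is done.

Besides the shell and the picture viewer there is one more tool, called after ">>>" by a JSON object that holds its "method" and its "body", one argument or row to a line. apply_moves: Moves the arm, as the interface text tells. Its arguments: {"type":"object","properties":{"motion":{"type":"array","items":{"type":"object","properties":{"jaw":{"type":"number"},"xyz":{"type":"array","items":{"type":"number"}},"twist":{"type":"number"}}}},"grip_force":{"type":"number"}},"required":["motion"]}

```bash
mkdir -p pics; ls; cat > h.py <<'E'
import numpy as np,cv2
from workcell import sensors,camera,camera_params,bot
def P(n):
    p=camera_params(n);R=cv2.Rodrigues(np.array(p['rvec'],float))[0];return np.array(p['mtx']),p['k1'],R,np.array(p['tvec'],float).ravel()
def slopes(n,uv):
    K,k1,R,t=P(n);d=(np.atleast_2d(uv)-K[:2,2])/[K[0,0],K[1,1]];s=d.copy()
    for _ in range(20): s=d/(1+k1*(s**2).sum(1,keepdims=True))
    return s
def ray(n,uv):
    K,k1,R,t=P(n);s=slopes(n,uv);d=np.c_[s,np.ones(len(s))]@R
    return -R.T@t,d
def plane(n,uv,z):
    o,d=ray(n,uv);return o+d*((z-o[2])/d[:,2:])
def pts(n,uv,dep):
    o,d=ray(n,uv);return o+d*np.asarray(dep).reshape(-1,1)
def proj(n,X):
    K,k1,R,t=P(n);c=np.atleast_2d(X)@R.T+t;s=c[:,:2]/c[:,2:];s=s*(1+k1*(s**2).sum(1,keepdims=True));return s*[K[0,0],K[1,1]]+K[:2,2]
E
python3 - <<'E'
from h import *
for n in('scene','top'):
    i,d=camera(n);cv2.imwrite(f'pics/{n}0.png',i[:,:,::-1]);np.savez(f'{n}0.npz',i=i,d=d)
    o,_=ray(n,[320,200]);print(n,o,camera_params(n)['k1'],_,(d>0).mean())
print(sensors.get_obs(),bot.tcp_to_tips)
E
```

```text
pics
scene [1.10060479 0.83837185 0.68771088] -0.04218675811329405 [[-0.46049239 -0.71370655 -0.52809677]] 0.9961875
top [ 0.444683   -0.00592716  1.0214573 ] -0.08458741056396711 [[ 0.1397205   0.01754893 -0.99021846]] 0.99592578125
{'time': 0.1, 'q': array([-7.08190259e+01,  5.01005549e+00,  1.00378531e+01,  9.50997584e+01,
       -5.51227246e-04,  9.00006951e+01]), 'qd': array([ 0.07024888, -0.13709109, -0.03552266,  0.01223428,  0.01366338,
        0.08846456]), 'joint_efforts': array([-3.81182981e-04, -5.21560800e+01,  4.65654016e+01,  1.61259033e-02,
        3.08789367e-06, -9.96220194e-06]), 'ee_pos': array([ 0.18062566, -0.51925014,  0.21542355]), 'tcp_rot': array([-1.79928039e+02,  5.52099799e-04,  1.91802797e+01]), 'wrist_force': array([0.15863878, 0.71032864, 0.19185309]), 'torque': array([-0.05063285,  0.01992793, -0.00178545]), 'grasp_force': 0.0, 'opening': 0.08522908109998475} 0.017
```

View pics/scene0.png

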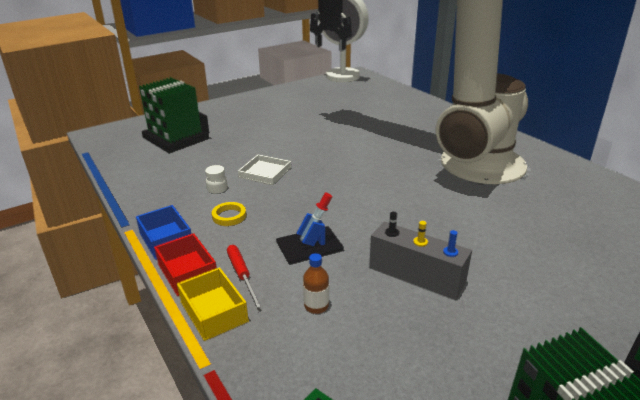

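View pics/top0.png

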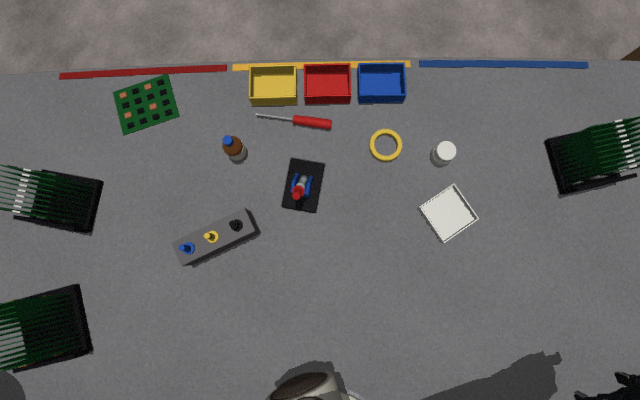

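The scene view shows the stopper at about (325,200), the stand at (310,243), the rack with the blue swab at (452,243), and the dish at (265,169). In the top view the stopper is at (298,190), the swab at (187,248), the dish at (448,213), and the stand plate at (303,186).

```bash
cat > m.py <<'E'
from h import *
from scipy.optimize import least_squares
def blob(n,hsv,lo,hi,near,r):
    m=cv2.inRange(hsv,lo,hi);Y,X=np.mgrid[:400,:640];m[(X-near[0])**2+(Y-near[1])**2>r*r]=0
    return m
def tri(a,b):
    o1,d1=ray('scene',a);o2,d2=ray('top',b);d1=d1[0];d2=d2[0]
    s=np.linalg.lstsq(np.c_[d1,-d2],o2-o1,rcond=None)[0];p=o1+s[0]*d1;q=o2+s[1]*d2
    return (p+q)/2,np.linalg.norm(p-q)
D={n:np.load(n+'0.npz') for n in('scene','top')}
H={n:cv2.cvtColor(D[n]['i'],cv2.COLOR_RGB2HSV) for n in D}
def red(n,c,r): return blob(n,H[n],(0,150,60),(8,255,255),c,r)|blob(n,H[n],(172,150,60),(180,255,255),c,r)
def cloud(n,m):
    v,u=np.nonzero(m);return pts(n,np.c_[u,v].astype(float),D[n]['d'][v,u])
def cen(m): v,u=np.nonzero(m);return np.array([u.mean(),v.mean()])
print('table z',[cloud(n,np.pad(np.ones((5,5)),((300 if n=="scene" else 250,395 -300 if n=="scene" else 145),(380,255))))[:,2].mean() for n in D])
rs,rt=red('scene',(325,203),22),red('top',(298,190),16)
print('stopper',tri(cen(rs),cen(rt)),rs.sum()//255,rt.sum()//255)
for n,m in(('scene',rs),('top',rt)):
    c=cloud(n,m);print(n,np.median(c,0),c.min(0),c.max(0))
bs,bt=blob('scene',H['scene'],(100,140,60),(125,255,255),(452,243),20),blob('top',H['top'],(100,140,60),(125,255,255),(187,248),14)
print('swab',tri(cen(bs),cen(bt)),bs.sum()//255,bt.sum()//255)
for n,m in(('scene',bs),('top',bt)):
    c=cloud(n,m);print(n,np.median(c,0),c.min(0),c.max(0))
def rect(m,n,z):
    k=max(cv2.findContours(m,cv2.RETR_EXTERNAL,cv2.CHAIN_APPROX_NONE)[0],key=len)[:,0].astype(float)
    w=plane(n,k,z)[:,:2];return cv2.minAreaRect((w*1000).astype(np.float32))
print('plate',rect(blob('top',H['top'],(0,0,0),(180,255,45),(303,186),40),'top',.012))
wm=blob('top',H['top'],(0,0,140),(180,60,255),(448,213),40);print('dish',rect(wm,'top',.022))
v,u=np.nonzero(cv2.inRange(H['top'],(0,0,0),(180,255,255))) 
c=pts('top',np.c_[u,v].astype(float),D['top']['d'][v,u]);sel=(abs(c[:,2]-.085)<.006)&(np.hypot(u-215,v-237)<60)
print('rack',sel.sum(),cv2.minAreaRect((c[sel][:,:2]*1000).astype(np.float32)))
o=[cv2.resize(D['scene']['i'][180:270,270:480],None,fx=3.8,fy=3.3,interpolation=2),cv2.resize(D['top']['i'][150:222,265:433],None,fx=4.75,fy=4.1,interpolation=2)]
cv2.imwrite('pics/crop0.png',np.vstack([o[0][:,:798],o[1][:,:798]])[:600,:,::-1])
E
python3 m.py
```

```text
table z [np.float64(-0.0016350092173780873), np.float64(-0.00010951858995759344)]
stopper (array([0.59149781, 0.06273089, 0.10751314]), np.float64(0.0025989149186140845)) 145 131
scene [0.59409431 0.07056609 0.11126948] [0.57626906 0.05442149 0.0919262 ] [0.61084918 0.07936261 0.13032035]
top [0.59208615 0.06129645 0.11812958] [ 0.444683   -0.00592716  0.01131108] [0.60777934 0.08229843 1.0214573 ]
swab (array([0.47003153, 0.31921111, 0.09911546]), np.float64(0.0029616442070414745)) 215 124
scene [0.47545336 0.32529363 0.10037886] [ 0.31161236  0.19832788 -0.00227544] [1.10060479 0.83837185 0.68771088]
top [0.47050009 0.31504121 0.09206435] [ 0.444683   -0.00592716  0.08501231] [0.48461925 0.32815996 1.0214573 ]
plate ((626.029296875, 54.69651794433594), (88.01579284667969, 128.8347625732422), 78.55990600585938)
dish ((547.98095703125, -309.1180419921875), (110.54344940185547, 110.4923095703125), 32.183231353759766)
rack 1902 ((496.7378845214844, 263.11328125), (61.22351837158203, 193.32540893554688), 24.782501220703125)
```

View pics/crop0.png

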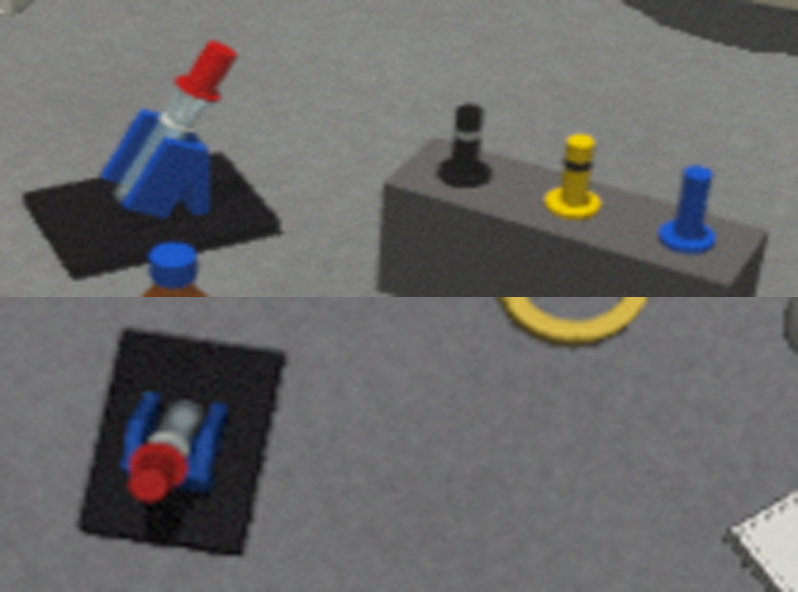

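The plate measures 88 x 129 mm and the dish 110 x 110 mm, both as specified. The vial leans along (-0.98, 0.198), with the mouth at about (0.597, 0.061). First I'll move toward it.

>>> {"method": "apply_moves", "body": {
  "motion": [
    {"xyz":[48,-35,-4],"jaw":1},
    {"xyz":[97,-71,-8],"jaw":1},
    {"xyz":[145,-106,-12],"jaw":1},
    {"xyz":[194,-142,-16],"jaw":1},
    {"xyz":[242,-177,-20],"jaw":1}
  ]
}}

```text
validation failed for argument at $.mo...
```

```bash
python3 - <<'E'
from h import *
o=sensors.get_obs();print(o['time'],o['q'],o['ee_pos'],o['tcp_rot'])
l=np.array([-.980,.198,0]);M=np.array([.5972,.0605,.097]);ax=.5*l+[0,0,.866]
for s in(0,3,33):print(s,[proj(n,M+ax*s).round(1) for n in('scene','top')])
print(plane('top',[[296.6,195.4]],.1256),M+ax*.033*0+ax*.033)
for n in('scene','top'):
  from m import H,red
  m=red(n,(325,203) if n=='scene' else (298,190),22 if n=='scene' else 16);v,u=np.nonzero(m);print(n,u.min(),u.max(),v.min(),v.max())
E
```

```text
0.1 [-7.08190259e+01  5.01005549e+00  1.00378531e+01  9.50997584e+01
 -5.51227246e-04  9.00006951e+01] [ 0.18062566 -0.51925014  0.21542355] [-1.79928039e+02  5.52099799e-04  1.91802797e+01]
0 [array([[320.7, 205.7]]), array([[298.2, 191. ]])]
3 [array([[-57708.3, 106138.1]]), array([[400.1, -31.2]])]
33 [array([[-110.5,  985.1]]), array([[368.7,  36.6]])]
[[0.58261843 0.06209886 0.1256    ]] [0.58103  0.063767 0.125578]
table z [np.float64(-0.0016350092173780873), np.float64(-0.00010951858995759344)]
stopper (array([0.59149781, 0.06273089, 0.10751314]), np.float64(0.0025989149186140845)) 145 131
scene [0.59409431 0.07056609 0.11126948] [0.57626906 0.05442149 0.0919262 ] [0.61084918 0.07936261 0.13032035]
top [0.59208615 0.06129645 0.11812958] [ 0.444683   -0.00592716  0.01131108] [0.60777934 0.08229843 1.0214573 ]
swab (array([0.47003153, 0.31921111, 0.09911546]), np.float64(0.0029616442070414745)) 215 124
scene [0.47545336 0.32529363 0.10037886] [ 0.31161236  0.19832788 -0.00227544] [1.10060479 0.83837185 0.68771088]
top [0.47050009 0.31504121 0.09206435] [ 0.444683   -0.00592716  0.08501231] [0.48461925 0.32815996 1.0214573 ]
plate ((626.029296875, 54.69651794433594), (88.01579284667969, 128.8347625732422), 78.55990600585938)
dish ((547.98095703125, -309.1180419921875), (110.54344940185547, 110.4923095703125), 32.183231353759766)
rack 1902 ((496.7378845214844, 263.11328125), (61.22351837158203, 193.32540893554688), 24.782501220703125)
scene 316 331 193 210
top 292 303 186 199
```

>>> {"method": "apply_moves", "body": {
  "motion": [
    {"xyz":[48,-35,-4],"twist":0,"jaw":1},
    {"xyz":[97,-71,-8],"twist":0,"jaw":1},
    {"xyz":[145,-106,-12],"twist":0,"jaw":1},
    {"xyz":[194,-142,-16],"twist":0,"jaw":1},
    {"xyz":[242,-177,-20],"twist":0,"jaw":1}
  ],
  "grip_force": 60
}}

```text
time: 0.72
ee_pos: [0.3518, -0.271, 0.236]
tcp_rot: [-180.0, -0.0, 19.2]
wrist_force: [0.9, 0.2, 0.3]
opening: 0.0852
grasp_force: 0.0
```

```bash
python3 - <<'E'
from h import *
o=sensors.get_obs();print(o['time'],o['q'],o['ee_pos'],o['tcp_rot'])
E
```

```text
0.725 [-3.76132262e+01 -8.92575171e+00 -1.20042204e+00  9.77250000e+01
  1.32862723e-03  1.23220361e+02] [ 0.35176645 -0.27101723  0.23602435] [-1.79999548e+02 -1.29211515e-03  1.91664131e+01]
```

>>> {"method": "apply_moves", "body": {
  "motion": [
    {"xyz":[33,-24,0],"twist":-0.186,"jaw":1},
    {"xyz":[66,-48,0],"twist":-0.372,"jaw":1},
    {"xyz":[98,-72,0],"twist":-0.558,"jaw":1},
    {"xyz":[131,-96,0],"twist":-0.744,"jaw":1},
    {"xyz":[164,-120,0],"twist":-0.93,"jaw":1}
  ]
}}

```text
time: 1.35
ee_pos: [0.4671, -0.1043, 0.2358]
tcp_rot: [-180.0, 0.0, 72.8]
wrist_force: [0.8, -0.4, 0.1]
opening: 0.0851
grasp_force: 0.0
```

>>> {"method": "apply_moves", "body": {
  "motion": [
    {"xyz":[39,12,0],"twist":-0.186,"jaw":1},
    {"xyz":[78,24,0],"twist":-0.372,"jaw":1},
    {"xyz":[117,36,0],"twist":-0.558,"jaw":1},
    {"xyz":[156,48,0],"twist":-0.744,"jaw":1},
    {"xyz":[194,60,0],"twist":-0.93,"jaw":1}
  ]
}}

```text
time: 1.98
ee_pos: [0.5828, 0.0626, 0.2356]
tcp_rot: [-180.0, -0.0, 126.1]
wrist_force: [0.6, -0.4, 0.2]
opening: 0.0852
grasp_force: 0.0
```

>>> {"method": "apply_moves", "body": {
  "motion": [
    {"xyz":[0,0,10],"twist":-0.186,"jaw":1},
    {"xyz":[0,0,20],"twist":-0.372,"jaw":1},
    {"xyz":[0,0,30],"twist":-0.558,"jaw":1},
    {"xyz":[0,0,40],"twist":-0.747,"jaw":0.2},
    {"xyz":[0,0,40],"twist":-0.747,"jaw":0.2}
  ]
}}

```text
time: 2.6
ee_pos: [0.5818, 0.0613, 0.195]
tcp_rot: [-180.0, -0.1, 168.5]
wrist_force: [-0.3, 0.1, 0.4]
opening: 0.0522
grasp_force: 0.0
```

```bash
cat > st.py <<'E'
from h import *
import sys
np.set_printoptions(suppress=True,precision=4)
o=sensors.get_obs();print(o['time'],o['q'].round(1),o['ee_pos'],o['tcp_rot'].round(2),o['opening'],o['wrist_force'].round(1))
if len(sys.argv)>1:
    g=np.array(eval(sys.argv[1]));y=np.deg2rad(o['tcp_rot'][2]);d=(g-o['ee_pos'])*1000
    print('tool mm',d[0]*np.cos(y)+d[1]*np.sin(y),d[0]*np.sin(y)-d[1]*np.cos(y),-d[2])
E
python3 st.py "[.583,.0630,.120]"
```

```text
2.6 [ 6.   9.6 12.8 93.3 -0.  17.5] [0.5818 0.0613 0.195 ] [-179.96   -0.11  168.48] 0.05217242937101314 [-0.3  0.1  0.4]
tool mm -0.8712395831600226 1.8972330745783128 74.97478357930929
```

>>> {"method": "apply_moves", "body": {
  "motion": [
    {"xyz":[-1,1,25],"twist":0,"jaw":0.2},
    {"xyz":[-1,1,50],"twist":0,"jaw":0.2},
    {"xyz":[-1,1,65],"twist":0,"jaw":0.2},
    {"xyz":[-1,1,75],"twist":0,"jaw":0.2},
    {"xyz":[-1,1,75],"twist":0,"jaw":0.0}
  ]
}}

```text
time: 3.22
ee_pos: [0.5833, 0.0621, 0.1209]
tcp_rot: [-180.0, -0.0, 168.5]
wrist_force: [0.7, -0.4, -0.1]
opening: 0.0426
grasp_force: 0.0
```

>>> {"method": "apply_moves", "body": {
  "motion": [
    {"xyz":[0,0,0],"twist":0,"jaw":-0.3},
    {"xyz":[0,0,0],"twist":0,"jaw":-0.45},
    {"xyz":[0,0,0],"twist":0,"jaw":-0.5},
    {"xyz":[0,0,0],"twist":0,"jaw":-0.55},
    {"xyz":[0,0,0],"twist":0,"jaw":-0.6}
  ],
  "grip_force": 25
}}

```text
time: 3.85
ee_pos: [0.5834, 0.0621, 0.1211]
tcp_rot: [180.0, 0.0, 168.5]
wrist_force: [0.2, -0.8, -0.4]
opening: 0.0172
grasp_force: 0.0
```

```bash
python3 st.py "[.583,.0630,.120]"
```

```text
3.85 [ 6.1  9.1  4.2 85.   0.  17.5] [0.5834 0.0621 0.1211] [180.     0.   168.55] 0.01724220760718032 [ 0.2 -0.8 -0.4]
tool mm 0.5910625127391522 0.7549701383304936 1.1458351144927603
```

```bash
python3 - <<'E'
from h import *
i,d=camera('scene');j,e=camera('top')
a=cv2.resize(i[150:250,250:400],(600,400),interpolation=2);b=cv2.resize(j[160:220,260:340],(533,400),interpolation=2)
cv2.imwrite('pics/c1.png',np.vstack([cv2.resize(a,(450,300)),cv2.resize(b,(450,300))])[:,:,::-1])
E
python3 st.py
```

```text
3.95 [ 6.1  9.1  4.2 85.   0.  17.5] [0.5834 0.0622 0.1211] [180.     0.   168.55] 0.017194849318081504 [ 0.8 -0.1 -0.5]
```

View pics/c1.png

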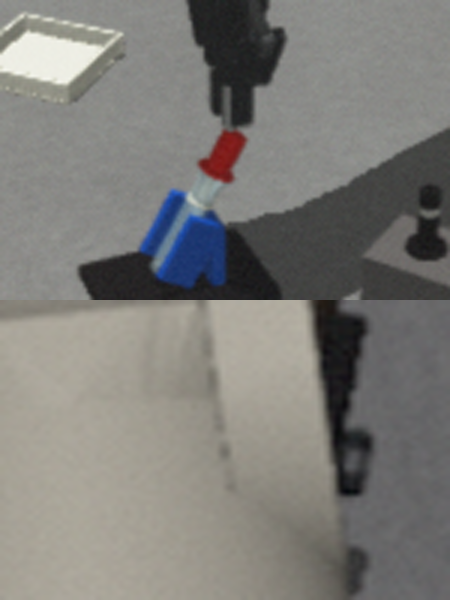

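The grip is empty: the fingertips show at about scene pixel (328,191), at or behind the head top (329,194). I'll compare the predicted and measured fingertip positions.

```bash
python3 - <<'E'
from h import *
p=np.array([.5834,.0622,.1211])
for dz in(0,-.017,.01):print(dz,proj('scene',p+[0,0,dz]).round(1))
i,d=camera('scene')
for v in range(180,206,2):
    r=pts('scene',np.c_[np.arange(322,336,2),np.full(7,v)].astype(float),d[v,322:336:2]);print(v,i[v,322:336:2,0],(r*1000).round().astype(int)[[1,3,5]].tolist())
E
```

```text
0 [[326.4 194.7]]
-0.017 [[326.4 201.4]]
0.01 [[326.3 190.7]]
180 [34 69 86 35 32 38 86] [[598, 75, 168], [593, 83, 170], [585, 86, 169]]
182 [39 69 85 33 41 35 86] [[596, 73, 162], [592, 82, 165], [585, 86, 164]]
184 [37 72 82 32 33 35 84] [[597, 74, 158], [593, 83, 161], [584, 85, 158]]
186 [31 70 85 36 32 32 88] [[595, 71, 151], [594, 85, 157], [586, 87, 155]]
188 [75 73 85 33 35 35 89] [[595, 70, 145], [594, 84, 152], [1101, 838, 688]]
190 [137  81  83  38  31  40 102] [[597, 74, 143], [593, 83, 146], [1101, 838, 688]]
192 [135 108  95  75  97 112 134] [[468, -122, -2], [590, 79, 138], [580, 79, 135]]
194 [137 109 114 107 116 138 138] [[591, 64, 126], [583, 67, 125], [458, -99, 0]]
196 [119 118 128 128 109 123 140] [[592, 66, 123], [586, 73, 124], [576, 72, 120]]
198 [112 128 133 127 119 136 138] [[594, 69, 120], [585, 71, 118], [469, -84, -1]]
200 [120 130 132 120 120 139 139] [[593, 67, 114], [587, 74, 115], [474, -75, -1]]
202 [128 126 129 116 137 137 136] [[596, 72, 112], [586, 72, 109], [480, -66, 0]]
204 [129 128 116 117 139 137 138] [[596, 72, 107], [585, 71, 103], [486, -59, -1]]
```

>>> {"method": "apply_moves", "body": {
  "motion": [
    {"xyz":[0,0,0],"twist":0,"jaw":0.1},
    {"xyz":[0,0,0],"twist":0,"jaw":0.1},
    {"xyz":[0,0,0],"twist":0,"jaw":0.1},
    {"xyz":[0,0,4],"twist":0,"jaw":0.1},
    {"xyz":[0,0,8],"twist":0,"jaw":0.1}
  ]
}}

```text
time: 4.62
ee_pos: [0.5834, 0.0621, 0.1127]
tcp_rot: [-180.0, -0.0, 168.6]
wrist_force: [-0.3, 0.6, 0.1]
opening: 0.0466
grasp_force: 0.0
```

```bash
python3 - <<'E'
from h import *
i,d=camera('scene');np.savez('s1.npz',i=i,d=d)
o=sensors.get_obs();t=o['ee_pos'];print(t,o['wrist_force'],o['opening'])
v,u=np.mgrid[150:215,300:350];v=v.ravel();u=u.ravel();q=pts('scene',np.c_[u,v].astype(float),d[v,u])
g=i[v,u].max(1)<110
s=g&(np.abs(q[:,0]-t[0])<.07)&(np.abs(q[:,1]-t[1])<.07)&(q[:,2]>.09)
y=np.deg2rad(o['tcp_rot'][2]);dx=q[s]-t
X=dx[:,0]*np.cos(y)+dx[:,1]*np.sin(y);Y=dx[:,0]*np.sin(y)-dx[:,1]*np.cos(y)
for z in np.arange(.10,.2,.005):
    k=abs(q[s][:,2]-z)<.0025
    if k.any():print(round(z,3),k.sum(),(np.percentile(X[k],[2,98])*1000).round(),(np.percentile(Y[k],[2,50,98])*1000).round())
cv2.imwrite('pics/c2.png',cv2.resize(i[140:230,270:390],(800,600),interpolation=2)[:,:,::-1])
E
```

```text
[0.58312245 0.06212237 0.11205222] [ 0.07149491  0.35692527 -0.74793841] 0.04688696757181207
0.1 6 [-20. -10.] [-6.  7. 18.]
0.105 2 [-23. -23.] [4. 6. 7.]
0.125 3 [-5. -1.] [ 0.  8. 10.]
0.13 24 [-9.  8.] [-25.  -7.  33.]
0.135 34 [-11.  10.] [-27. -22.  36.]
0.14 40 [-11.  11.] [-26.  30.  39.]
0.145 41 [-11.  12.] [-27.  28.  38.]
0.15 46 [-11.   8.] [-28.   5.  40.]
0.155 33 [-11.  11.] [-26.  30.  40.]
0.16 46 [-12.   6.] [-27.  30.  39.]
0.165 26 [-10.   4.] [-28. -21.  41.]
0.17 19 [-12.   8.] [-33. -25.  38.]
0.175 36 [-14.  11.] [-49. -24.  55.]
0.18 59 [-12.  10.] [-52.  39.  58.]
0.185 62 [-13.  12.] [-52.  50.  59.]
0.19 43 [-13.  12.] [-53.  33.  60.]
0.195 56 [-17.   8.] [-50.  28.  62.]
```

View pics/c2.png

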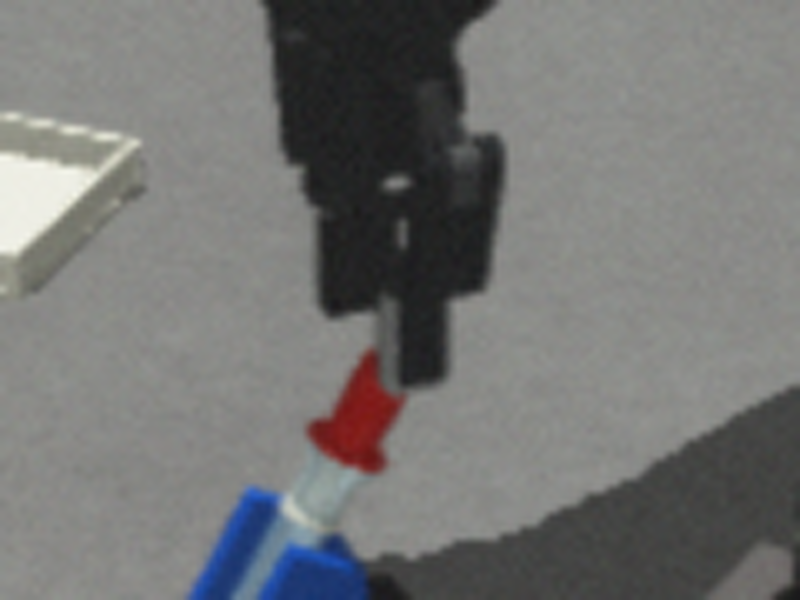

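The fingertips sit about 15 mm above the reported TCP height, so the reported z is about 32 mm low for this tool. I'll account for that offset by descending 23 mm more while watching the force.

>>> {"method": "apply_moves", "body": {
  "motion": [
    {"xyz":[0,0,6],"twist":0,"jaw":0.1},
    {"xyz":[0,0,12],"twist":0,"jaw":0.1},
    {"xyz":[0,0,18],"twist":0,"jaw":0.1},
    {"xyz":[0,0,23],"twist":0,"jaw":0.1},
    {"xyz":[0,0,23],"twist":0,"jaw":0.0}
  ]
}}

```text
time: 5.3
ee_pos: [0.5832, 0.0621, 0.0896]
tcp_rot: [-180.0, -0.0, 168.6]
wrist_force: [-0.6, -0.2, -0.3]
opening: 0.0428
grasp_force: 0.0
```

>>> {"method": "apply_moves", "body": {
  "motion": [
    {"xyz":[0,0,0],"twist":0,"jaw":-0.3},
    {"xyz":[0,0,0],"twist":0,"jaw":-0.45},
    {"xyz":[0,0,0],"twist":0,"jaw":-0.6},
    {"xyz":[0,0,0],"twist":0,"jaw":-0.8},
    {"xyz":[0,0,0],"twist":0,"jaw":-1}
  ],
  "grip_force": 25
}}

```text
time: 5.92
ee_pos: [0.5836, 0.0624, 0.0904]
tcp_rot: [180.0, 0.0, 168.6]
wrist_force: [-0.8, 4.0, 3.3]
opening: 0.018
grasp_force: 24.6
```

>>> {"method": "apply_moves", "body": {
  "motion": [
    {"xyz":[0,1,0],"twist":0,"jaw":-1},
    {"xyz":[0,1,0],"twist":0,"jaw":-1},
    {"xyz":[0,1,0],"twist":0,"jaw":-1},
    {"xyz":[1,1,-1.7],"twist":0,"jaw":-1},
    {"xyz":[2,1,-3.5],"twist":0,"jaw":-1}
  ],
  "grip_force": 80
}}

```text
time: 6.55
ee_pos: [0.5816, 0.0634, 0.0931]
tcp_rot: [-180.0, -0.0, 168.5]
wrist_force: [2.2, 1.4, -3.0]
opening: 0.0164
grasp_force: 78.1
```

>>> {"method": "apply_moves", "body": {
  "motion": [
    {"xyz":[1.5,0,-2.6],"twist":0,"jaw":-1},
    {"xyz":[4,0,-6.9],"twist":0,"jaw":-1},
    {"xyz":[8,0,-13.9],"twist":0,"jaw":-1},
    {"xyz":[12,0,-20.8],"twist":0,"jaw":-1},
    {"xyz":[16,0,-27.7],"twist":0,"jaw":-1}
  ]
}}

```text
time: 7.18
ee_pos: [0.5657, 0.0667, 0.122]
tcp_rot: [-180.0, 0.0, 168.6]
wrist_force: [-0.0, -0.1, -0.7]
opening: 0.0164
grasp_force: 78.4
```

```bash
python3 - <<'E'
from h import *
i,d=camera('scene')
cv2.imwrite('pics/c3.png',cv2.resize(i[120:240,260:420],(640,480),interpolation=2)[:,:,::-1])
E
python3 st.py
```

```text
7.225 [ 6.7  6.7  1.7 84.9 -0.  18.2] [0.5657 0.0669 0.123 ] [179.98   0.07 168.56] 0.016067230158481598 [ 0.  -0.3  0.4]
```

View pics/c3.png

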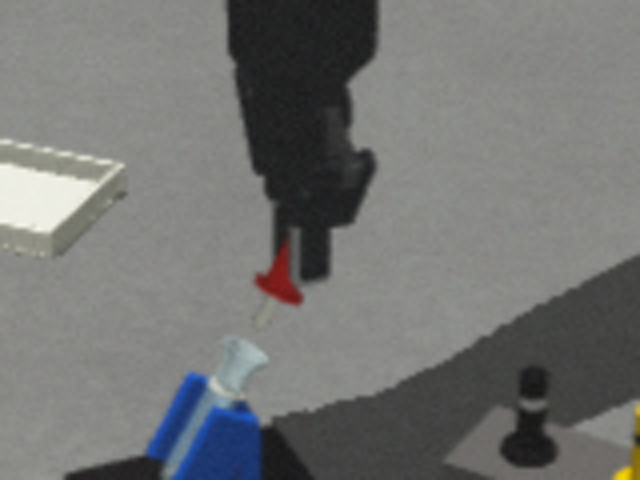

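The stopper is out, hanging at crop (280,280) with its plug clear of the mouth at (240,350). Next I'll carry it to the dish.

>>> {"method": "apply_moves", "body": {
  "motion": [
    {"xyz":[5,-30,-15],"twist":0,"jaw":-1},
    {"xyz":[-10,-90,-15],"twist":0,"jaw":-1},
    {"xyz":[-22,-150,-15],"twist":0,"jaw":-1},
    {"xyz":[-34,-210,-15],"twist":0,"jaw":-1},
    {"xyz":[-46,-270,-15],"twist":0,"jaw":-1}
  ]
}}

```text
time: 7.85
ee_pos: [0.5572, -0.209, 0.1366]
tcp_rot: [-180.0, 0.0, 168.6]
wrist_force: [1.3, 0.7, -1.1]
opening: 0.0162
grasp_force: 78.4
```

>>> {"method": "apply_moves", "body": {
  "motion": [
    {"xyz":[-11,-51,0],"twist":0,"jaw":-1},
    {"xyz":[-11,-101,20],"twist":0,"jaw":-1},
    {"xyz":[-11,-101,50],"twist":0,"jaw":-1},
    {"xyz":[-11,-101,80],"twist":0,"jaw":-1},
    {"xyz":[-11,-101,95],"twist":0,"jaw":-1}
  ]
}}

```text
time: 8.48
ee_pos: [0.5474, -0.308, 0.0396]
tcp_rot: [180.0, -0.1, 168.5]
wrist_force: [-0.3, 0.0, -0.2]
opening: 0.0159
grasp_force: 78.4
```

```bash
python3 st.py "[.548,-.309,.0235]"; python3 - <<'E'
from h import *
i,d=camera('scene');j,e=camera('top');np.savez('v.npz',i=i,d=d,j=j,e=e)
a=cv2.resize(i[110:200,220:340],(533,400),interpolation=2);b=cv2.resize(j[160:220,270:350],(533,200),interpolation=2)
cv2.imwrite('pics/c4.png',np.vstack([a,b])[:,:,::-1])
E
```

```text
8.475 [-29.4  15.9   3.1  77.3  -0.  -17.9] [ 0.5474 -0.308   0.0396] [179.96  -0.12 168.54] 0.015940263796256775 [-0.3  0.  -0.2]
tool mm -0.7828704544912102 -0.8819219807682068 16.0644448888065
```

View pics/c4.png

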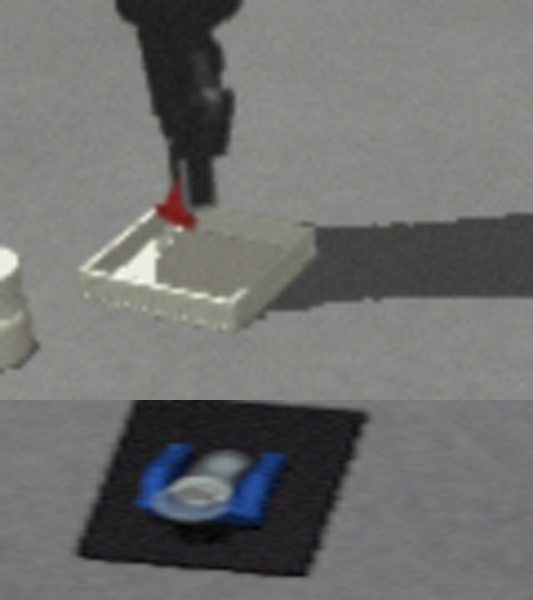

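The stopper hangs over the dish (flange at crop (175,215)). The vial mouth is now clear, at about top pixel (299,189). I'll lower and release.

>>> {"method": "apply_moves", "body": {
  "motion": [
    {"xyz":[0,0,8],"twist":0,"jaw":-1},
    {"xyz":[0,0,14],"twist":0,"jaw":-1},
    {"xyz":[0,0,14],"twist":0,"jaw":-1},
    {"xyz":[0,0,14],"twist":0,"jaw":-0.2},
    {"xyz":[0,0,14],"twist":0,"jaw":0.2}
  ]
}}

```text
time: 9.2
ee_pos: [0.5484, -0.3083, 0.0277]
tcp_rot: [-180.0, 0.0, 168.6]
wrist_force: [0.1, 0.2, 0.3]
opening: 0.0502
grasp_force: 0.0
```

>>> {"method": "apply_moves", "body": {
  "motion": [
    {"xyz":[0,0,0],"twist":0,"jaw":0.3},
    {"xyz":[0,0,-10],"twist":0,"jaw":0.3},
    {"xyz":[0,0,-40],"twist":0,"jaw":0.3},
    {"xyz":[0,0,-90],"twist":0,"jaw":0.3},
    {"xyz":[0,0,-150],"twist":0,"jaw":0.3}
  ]
}}

```text
time: 9.82
ee_pos: [0.5477, -0.3079, 0.1788]
tcp_rot: [180.0, -0.1, 168.6]
wrist_force: [1.5, -1.1, 0.3]
opening: 0.0558
grasp_force: 0.0
```

```bash
python3 st.py "[.470,.317,.19]"; python3 - <<'E'
from h import *
i,d=camera('scene');h=cv2.cvtColor(i,cv2.COLOR_RGB2HSV)
m=cv2.inRange(h,(0,150,60),(8,255,255))|cv2.inRange(h,(172,150,60),(180,255,255));m[:150]=0;m[195:]=0;m[:,:230]=0;m[:,300:]=0
v,u=np.nonzero(m);q=pts('scene',np.c_[u,v].astype(float),d[v,u]);print('stopper',len(u),np.median(q,0),q.min(0),q.max(0))
D=np.load('v.npz');j=D['j'][160:220,275:335]
a=cv2.resize(j,(480,480),interpolation=2);b=cv2.resize(D['i'][190:235,295:340],(320,320),interpolation=2)
o=np.zeros((480,800,3),np.uint8);o[:,:480]=a;o[:320,480:]=b;cv2.imwrite('pics/c5.png',o[:,:,::-1])
for n,z in(('top','e'),('scene','d')):
    dd=D[z];c=(299,189) if n=='top' else (320,206)
    v,u=np.mgrid[c[1]-14:c[1]+15,c[0]-14:c[0]+15];v=v.ravel();u=u.ravel();q=pts(n,np.c_[u,v].astype(float),dd[v,u])
    k=(q[:,2]>.086)&(q[:,2]<.112);print(n,k.sum(),np.median(q[k],0),q[k].min(0),q[k].max(0))
for x in([.5972,.0605,.097],[.601,.0596,.097]):print(proj('top',x),proj('scene',x))
E
```

```text
9.825 [-29.3  15.5  17.9  92.5   0.  -17.9] [ 0.5477 -0.3079  0.1788] [179.98  -0.05 168.55] 0.055773628516618684 [ 1.5 -1.1  0.3]
tool mm 200.18296531207702 597.0709791278327 -11.224508056037251
stopper 69 [ 0.52644718 -0.29907782  0.01775112] [ 0.50811457 -0.3147355   0.00450988] [ 0.54084619 -0.28996953  0.02877769]
top 77 [0.59890636 0.06026425 0.09286545] [0.5884715  0.04684028 0.08607324] [0.61539666 0.07282085 0.10516194]
scene 85 [0.60471064 0.06544845 0.09200218] [0.58740241 0.05110896 0.08611453] [0.61405793 0.07736257 0.10192198]
[[298.17940252 191.01216316]] [[320.65814223 205.73452064]]
[[298.54884619 189.38196578]] [[318.95929843 206.07966222]]
```

View pics/c5.png

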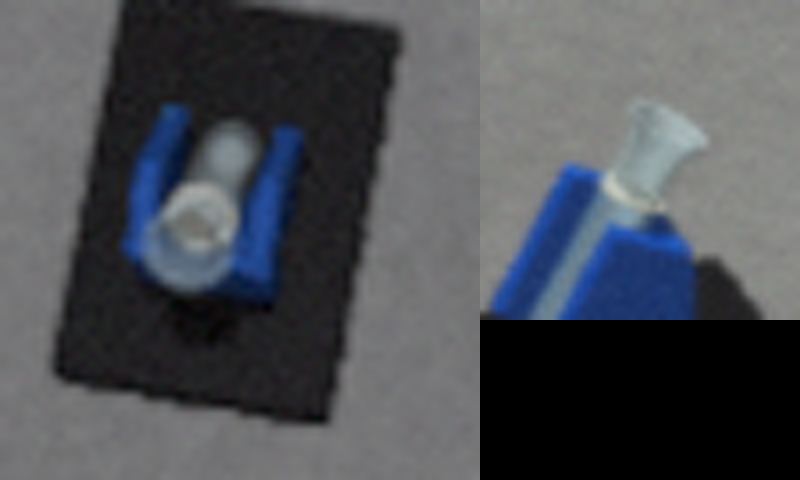

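The stopper lies in the dish (z ≈ 18 mm, x/y inside the outline). The rim centre at top pixel (298.5,190.9) matches the predicted mouth. On to the swab: image (0.470, 0.319) and rack geometry (0.4707, 0.3194) agree.

>>> {"method": "apply_moves", "body": {
  "motion": [
    {"xyz":[20,58,-20],"twist":0,"jaw":0.3},
    {"xyz":[40,118,-20],"twist":0,"jaw":0.3},
    {"xyz":[60,177,-20],"twist":0,"jaw":0.3},
    {"xyz":[80,236,-20],"twist":0,"jaw":0.3},
    {"xyz":[99,295,-20],"twist":0,"jaw":0.3}
  ]
}}

```text
time: 10.5
ee_pos: [0.5094, 0.0006, 0.1983]
tcp_rot: [180.0, 0.1, 168.5]
wrist_force: [1.7, -0.9, 0.8]
opening: 0.0555
grasp_force: 0.0
```

>>> {"method": "apply_moves", "body": {
  "motion": [
    {"xyz":[20,59,0],"twist":0.185,"jaw":0.3},
    {"xyz":[40,118,0],"twist":0.37,"jaw":0.3},
    {"xyz":[60,177,0],"twist":0.555,"jaw":0.3},
    {"xyz":[80,236,0],"twist":0.74,"jaw":0.3},
    {"xyz":[101,304,0],"twist":0.925,"jaw":0.3}
  ]
}}

```text
time: 11.12
ee_pos: [0.4754, 0.28, 0.1984]
tcp_rot: [179.9, 0.0, 119.9]
wrist_force: [1.0, 0.4, -0.2]
opening: 0.0553
grasp_force: 0.0
```

>>> {"method": "apply_moves", "body": {
  "motion": [
    {"xyz":[0,0,0],"twist":0.015,"jaw":0.3},
    {"xyz":[0,0,0],"twist":0.015,"jaw":0.3}
  ]
}}

```text
time: 11.38
ee_pos: [0.4758, 0.278, 0.1978]
tcp_rot: [180.0, 0.0, 119.5]
wrist_force: [-0.2, -0.6, 0.3]
opening: 0.0557
grasp_force: 0.0
```

```bash
python3 st.py "[.4705,.3193,.086]"
```

```text
11.375 [30.3  4.8  7.8 93.  -0.  90.8] [0.4758 0.278  0.1978] [179.99   0.02 119.52] 0.05567401323420708 [-0.2 -0.6  0.3]
tool mm 38.50745149324465 15.722056471430665 111.76643524584526
```

>>> {"method": "apply_moves", "body": {
  "motion": [
    {"xyz":[20,8,0],"twist":0.04,"jaw":0.3},
    {"xyz":[38.5,15.7,0],"twist":0.083,"jaw":0.2},
    {"xyz":[38.5,15.7,30],"twist":0.083,"jaw":0.1},
    {"xyz":[38.5,15.7,60],"twist":0.083,"jaw":0.1},
    {"xyz":[38.5,15.7,80],"twist":0.083,"jaw":0.1}
  ]
}}

```text
time: 12.0
ee_pos: [0.471, 0.3176, 0.1164]
tcp_rot: [-180.0, 0.0, 114.6]
wrist_force: [0.7, -0.5, -0.3]
opening: 0.0469
grasp_force: 0.0
```

```bash
python3 st.py "[.4705,.3193,.086]"
```

```text
12.0 [34.   6.6  0.9 84.3 -0.  99.4] [0.471  0.3176 0.1164] [-179.96    0.02  114.6 ] 0.046944613794567644 [ 0.7 -0.5 -0.3]
tool mm 1.7577774923848875 0.2961300097352738 30.42881808613443
```

>>> {"method": "apply_moves", "body": {
  "motion": [
    {"xyz":[1.5,0,15],"twist":0,"jaw":0.1},
    {"xyz":[1.5,0,30],"twist":0,"jaw":0.1},
    {"xyz":[1.5,0,30],"twist":0,"jaw":-0.2},
    {"xyz":[1.5,0,30],"twist":0,"jaw":-0.5},
    {"xyz":[1.5,0,30],"twist":0,"jaw":-0.7}
  ],
  "grip_force": 25
}}

```text
time: 12.62
ee_pos: [0.4704, 0.321, 0.0883]
tcp_rot: [179.9, -0.0, 114.6]
wrist_force: [0.3, -0.5, 1.6]
opening: 0.0132
grasp_force: 20.4
```

>>> {"method": "apply_moves", "body": {
  "motion": [
    {"xyz":[0,0,0],"twist":0,"jaw":-0.9},
    {"xyz":[0,0,0],"twist":0,"jaw":-1},
    {"xyz":[0,0,0],"twist":0,"jaw":-1}
  ]
}}

```text
time: 13.0
ee_pos: [0.4704, 0.321, 0.0882]
tcp_rot: [179.9, -0.0, 114.6]
wrist_force: [-0.7, -0.7, 5.6]
opening: 0.0131
grasp_force: 24.6
```

>>> {"method": "apply_moves", "body": {
  "motion": [
    {"xyz":[0,0,0],"twist":0,"jaw":-1},
    {"xyz":[0,0,-20],"twist":0,"jaw":-1},
    {"xyz":[0,0,-50],"twist":0,"jaw":-1},
    {"xyz":[0,0,-80],"twist":0,"jaw":-1},
    {"xyz":[0,0,-108],"twist":0,"jaw":-1}
  ],
  "grip_force": 50
}}

```text
time: 13.62
ee_pos: [0.47, 0.3208, 0.1963]
tcp_rot: [180.0, -0.0, 114.6]
wrist_force: [0.2, 0.1, -0.0]
opening: 0.0126
grasp_force: 48.7
```

```bash
python3 st.py; python3 - <<'E'
from h import *
i,d=camera('scene');j,e=camera('top');np.savez('w.npz',i=i,d=d,j=j,e=e)
cv2.imwrite('pics/c6.png',cv2.resize(i[120:280,370:530],(600,600),interpolation=2)[:,:,::-1])
E
```

```text
13.625 [34.3  7.2 10.3 93.1  0.  99.7] [0.47   0.3208 0.1963] [180.    -0.01 114.63] 0.012592877199429257 [ 0.2  0.1 -0. ]
```

View pics/c6.png

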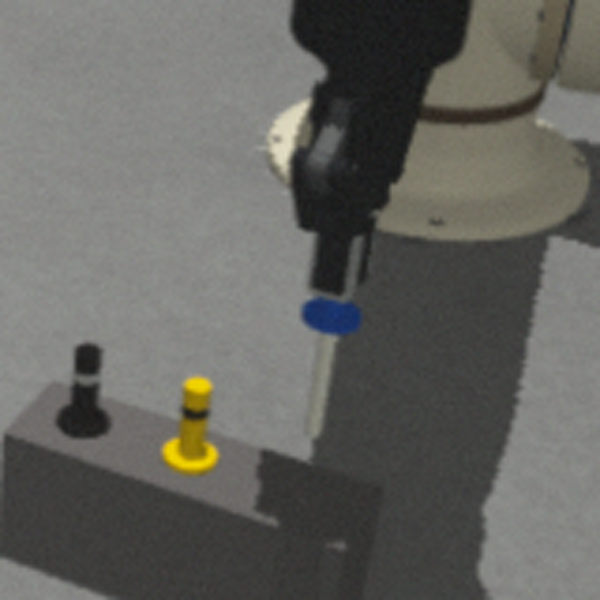

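The swab is held, with its stem from scene pixel (458,209) to (454,236) and the brush and probe undisturbed. I'll measure its tilt in the grip.

```bash
python3 - <<'E'
from h import *
D=np.load('w.npz');i,d,j,e=D['i'],D['d'],D['j'],D['e']
t=np.array([.47,.3208,.1963])
v,u=np.mgrid[200:242,444:470];v=v.ravel();u=u.ravel();q=pts('scene',np.c_[u,v].astype(float),d[v,u])
k=(np.linalg.norm(q[:,:2]-t[:2],axis=1)<.045)&(q[:,2]>.11)&(q[:,2]<.19);h=cv2.cvtColor(i,cv2.COLOR_RGB2HSV)[v,u];k&=(h[:,1]<80)&(i[v,u].min(1)>100)
q=q[k];c=q.mean(0);w=np.linalg.svd(q-c)[2][0];w*=np.sign(w[2]);print(len(q),c-t,w,np.degrees(np.arccos(w[2])),q[:,2].min(),q[:,2].max())
print('2d',[ (np.polyfit(v[k],u[k],1))])
for z in(-.003,-.073):print(proj('scene',t+[0,0,z]))
E
```

```text
121 [ 0.00310817  0.00215069 -0.04116858] [0.00517708 0.01029336 0.99993362] 0.6601739876400892 0.12312231707030585 0.18587253365546064
2d [array([-1.58388294e-01,  4.89806008e+02])]
[[457.7207161 203.6673697]]
[[452.73983072 235.07482929]]
```

The swab is vertical within 0.7° and centred in the grip, with its tip 73 mm below the reported TCP. I'll lift it over the neighbouring handles and carry it to the vial.

>>> {"method": "apply_moves", "body": {
  "motion": [
    {"xyz":[0,0,-25],"twist":0,"jaw":-1},
    {"xyz":[0,0,-48],"twist":0,"jaw":-1},
    {"xyz":[-55,2,-48],"twist":-0.18,"jaw":-1},
    {"xyz":[-110,4,-48],"twist":-0.36,"jaw":-1},
    {"xyz":[-165,6,-48],"twist":-0.54,"jaw":-1}
  ]
}}

```text
time: 14.35
ee_pos: [0.5442, 0.1731, 0.2423]
tcp_rot: [-180.0, -0.0, 145.7]
wrist_force: [0.8, 0.4, 0.0]
opening: 0.0127
grasp_force: 48.8
```

```bash
python3 st.py "[.6008,.0598,.195]"
```

```text
14.35 [17.6  8.7 17.1 98.5  0.  51.9] [0.5442 0.1731 0.2423] [-179.96   -0.04  145.73] 0.01272078287975333 [0.8 0.4 0. ]
tool mm -110.5883817384625 -61.70223064118698 47.32205178882371
```

>>> {"method": "apply_moves", "body": {
  "motion": [
    {"xyz":[-45,-25,0],"twist":-0.15,"jaw":-1},
    {"xyz":[-90,-50,0],"twist":-0.3,"jaw":-1},
    {"xyz":[-110.6,-61.7,0],"twist":-0.4,"jaw":-1},
    {"xyz":[-110.6,-61.7,25],"twist":-0.4,"jaw":-1},
    {"xyz":[-110.6,-61.7,47],"twist":-0.4,"jaw":-1}
  ]
}}

```text
time: 14.98
ee_pos: [0.5996, 0.0602, 0.1943]
tcp_rot: [-180.0, -0.1, 168.2]
wrist_force: [0.2, 0.5, -0.2]
opening: 0.0121
grasp_force: 48.7
```

```bash
python3 st.py "[.6008,.0598,.164]"; python3 - <<'E'
from h import *
i,d=camera('scene');j,e=camera('top');np.savez('w2.npz',i=i,d=d,j=j,e=e)
cv2.imwrite('pics/c7.png',cv2.resize(i[150:240,270:390],(800,600),interpolation=2)[:,:,::-1])
E
```

```text
14.975 [ 5.7 12.  15.6 93.6  0.  17.5] [0.5996 0.0602 0.1943] [-179.98   -0.08  168.22] 0.012087987333678947 [ 0.2  0.5 -0.2]
tool mm -1.233875565190056 -0.15502328560461473 30.334549753745804
```

View pics/c7.png

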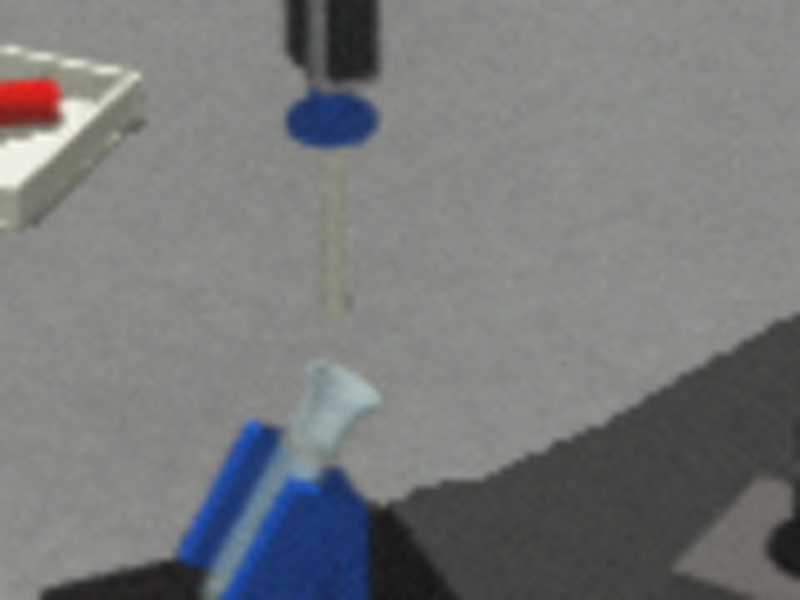

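The swab hangs vertical, with its tip at crop (335,318) above the mouth at (346,380). Lowering the tip by about 30 mm puts it inside the flare.

>>> {"method": "apply_moves", "body": {
  "motion": [
    {"xyz":[-1,0,10],"twist":0,"jaw":-1},
    {"xyz":[-1,0,20],"twist":0,"jaw":-1},
    {"xyz":[-1,0,25],"twist":0,"jaw":-1},
    {"xyz":[-1,0,29],"twist":0,"jaw":-1},
    {"xyz":[-1,0,29],"twist":0,"jaw":-1}
  ],
  "grip_force": 30
}}

```text
time: 15.7
ee_pos: [0.6006, 0.0606, 0.1672]
tcp_rot: [-180.0, -0.0, 168.3]
wrist_force: [0.1, -0.3, -0.3]
opening: 0.0123
grasp_force: 48.7
```

>>> {"method": "apply_moves", "body": {
  "motion": [
    {"xyz":[0,0,2],"twist":0,"jaw":-1},
    {"xyz":[0,0,4],"twist":0,"jaw":-1},
    {"xyz":[0,0,6],"twist":0,"jaw":-1},
    {"xyz":[0,0,6],"twist":0,"jaw":-1}
  ],
  "grip_force": 25
}}

```text
time: 16.2
ee_pos: [0.6006, 0.0605, 0.1611]
tcp_rot: [-180.0, -0.0, 168.3]
wrist_force: [-0.2, -0.1, -0.6]
opening: 0.0124
grasp_force: 48.7
```

>>> {"method": "apply_moves", "body": {
  "motion": [
    {"xyz":[3,0,1],"twist":0,"jaw":-0.98},
    {"xyz":[7,0,1.5],"twist":0,"jaw":-0.98},
    {"xyz":[12,0,2],"twist":0,"jaw":-0.98},
    {"xyz":[17,0,2.5],"twist":0,"jaw":-0.98},
    {"xyz":[17,0,2.5],"twist":0,"jaw":-0.98}
  ],
  "grip_force": 25
}}

```text
time: 16.82
ee_pos: [0.5849, 0.064, 0.1604]
tcp_rot: [180.0, 0.2, 168.3]
wrist_force: [2.1, -0.5, 6.6]
opening: 0.0125
grasp_force: 49.5
```

```bash
python3 st.py; python3 - <<'E'
from h import *
i,d=camera('scene');j,e=camera('top');np.savez('w3.npz',i=i,d=d,j=j,e=e)
cv2.imwrite('pics/c8.png',cv2.resize(i[150:240,270:390],(800,600),interpolation=2)[:,:,::-1])
E
```

```text
16.825 [ 6.3  9.2  8.6 89.1 -0.  18. ] [0.5849 0.064  0.1604] [179.95   0.23 168.27] 0.01248788174898958 [ 2.1 -0.5  6.6]
```

View pics/c8.png

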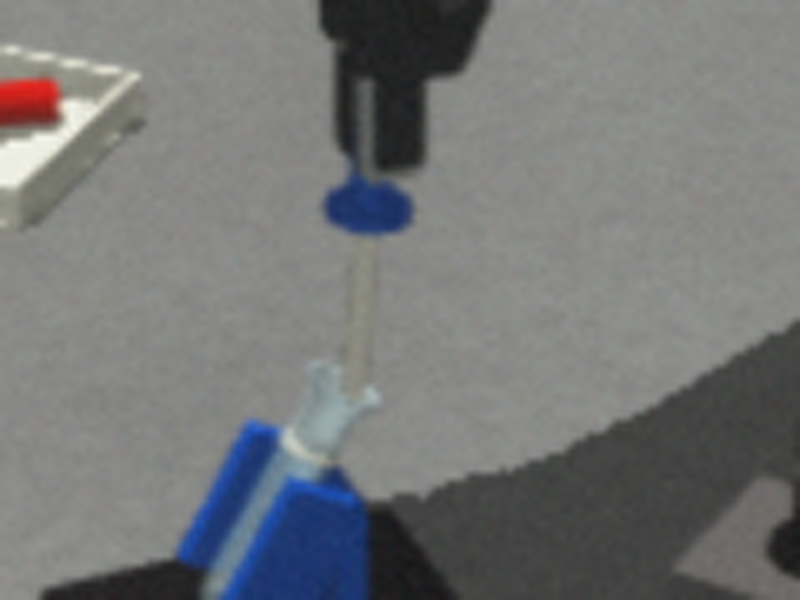

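The tip sits in the flare against the low wall and the swab is tilting (crop (355,390)). The force shows it tending to slide inwards, so I'll continue the swing with more descent.

>>> {"method": "apply_moves", "body": {
  "motion": [
    {"xyz":[1,0,2],"twist":0,"jaw":-0.98},
    {"xyz":[3,0,4],"twist":0,"jaw":-0.98},
    {"xyz":[6,0,6],"twist":0,"jaw":-0.98},
    {"xyz":[9,0,8],"twist":0,"jaw":-0.98},
    {"xyz":[12,0,9.5],"twist":0,"jaw":-0.98}
  ]
}}

```text
time: 17.55
ee_pos: [0.5735, 0.0666, 0.1517]
tcp_rot: [179.9, 0.3, 168.3]
wrist_force: [2.3, -1.3, 9.1]
opening: 0.0125
grasp_force: 51.9
```

```bash
cat > tilt.py <<'E'
from h import *
import sys
i,d=camera('scene');h=cv2.cvtColor(i,cv2.COLOR_RGB2HSV);o=sensors.get_obs();t=o['ee_pos']
np.savez(sys.argv[1]+'.npz',i=i,d=d)
v,u=np.mgrid[140:225,285:375];v=v.ravel();u=u.ravel();q=pts('scene',np.c_[u,v].astype(float),d[v,u]);g=h[v,u]
y=np.deg2rad(168.55);L=np.array([np.cos(y),np.sin(y),0]);M=np.array([.5972,.0605,.097])
n=np.linalg.norm(q[:,:2]-M[:2],axis=1)<.08
b=n&(g[:,0]>100)&(g[:,0]<128)&(g[:,1]>120)&(q[:,2]>.092)
s=n&(g[:,1]<75)&(i[v,u].min(1)>90)&(q[:,2]>.105)
print('ee',((t-M)@L*1000).round(1),((t-M)[2]*1000).round(1),o['wrist_force'].round(1),o['time'])
for nm,k in(('blue',b),('stem',s)):
    if k.sum()<5:print(nm,k.sum());continue
    c=np.median(q[k],0)-M;print(nm,k.sum(),'l,z,p',(c@L*1000).round(1),(c[2]*1000).round(1),(np.cross([0,0,1],L)@c*1000).round(1))
    if nm=='stem':
        p=np.c_[(q[k]-M)@L,q[k][:,2]];f=np.polyfit(p[:,1],p[:,0],1);print('tilt',np.degrees(np.arctan(f[0])),p[:,1].min(),p[:,1].max())
E
python3 tilt.py x1
```

```text
ee 24.8 54.3 [4.4 0.8 5. ] 17.6
blue 86 l,z,p 12.5 58.8 -7.6
stem 97 l,z,p 8.4 36.2 -5.7
tilt 16.92301126955726 0.10549904862433968 0.26692254632172213
```

>>> {"method": "apply_moves", "body": {
  "motion": [
    {"xyz":[4,0,2],"twist":0,"jaw":-0.98},
    {"xyz":[8,0,4],"twist":0,"jaw":-0.98},
    {"xyz":[12,0,6.5],"twist":0,"jaw":-0.98},
    {"xyz":[16,0,9],"twist":0,"jaw":-0.98},
    {"xyz":[20,0,11],"twist":0,"jaw":-0.98}
  ]
}}

```text
time: 18.23
ee_pos: [0.5528, 0.0707, 0.1386]
tcp_rot: [180.0, 0.1, 168.3]
wrist_force: [3.7, 0.0, 4.4]
opening: 0.0129
grasp_force: 52.1
```

```bash
python3 tilt.py x2;python3 - <<'E'
from h import *
i=np.load('x2.npz')['i'];cv2.imwrite('pics/c9.png',cv2.resize(i[150:240,270:390],(800,600),interpolation=2)[:,:,::-1])
E
```

```text
ee 46.0 41.3 [2.3 0.9 4. ] 18.275
blue 102 l,z,p 28.7 54.1 -7.1
stem 102 l,z,p 19.1 33.2 -5.0
tilt 29.526705653909524 0.10528481944585166 0.1886143481690546
```

View pics/c9.png

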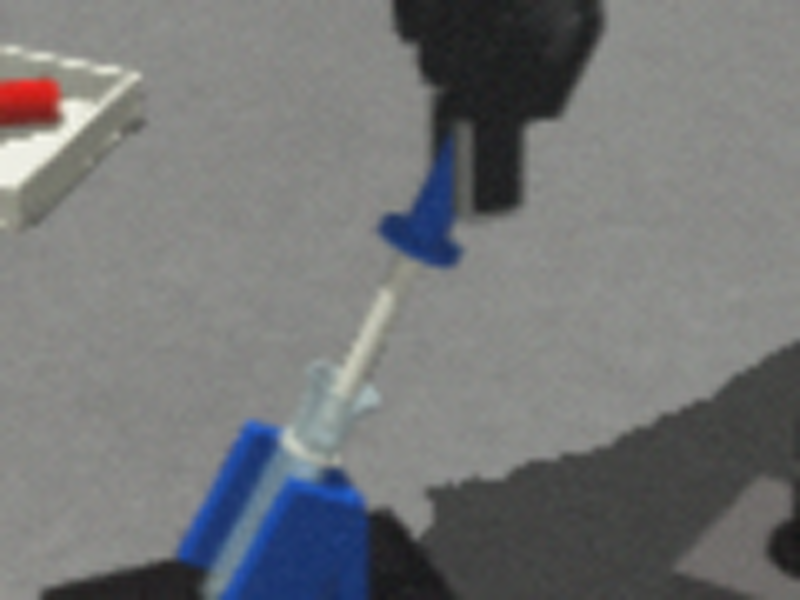

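The swab now lies along the vial's axis (about 29.5°), with its stem entering the mouth at crop (340,390). I'll push it along the axis.

>>> {"method": "apply_moves", "body": {
  "motion": [
    {"xyz":[-1,0,0],"twist":0,"jaw":-1},
    {"xyz":[-2.5,0,2.6],"twist":0,"jaw":-1},
    {"xyz":[-4,0,5.2],"twist":0,"jaw":-1},
    {"xyz":[-5.5,0,7.8],"twist":0,"jaw":-1},
    {"xyz":[-7,0,10.4],"twist":0,"jaw":-1}
  ],
  "grip_force": 80
}}

```text
time: 18.9
ee_pos: [0.5596, 0.069, 0.1276]
tcp_rot: [-180.0, -0.0, 168.3]
wrist_force: [2.2, 1.1, 3.4]
opening: 0.0121
grasp_force: 78.1
```

```bash
python3 tilt.py x3
```

```text
ee 38.5 30.2 [3.2 1.5 1. ] 18.95
blue 96 l,z,p 21.2 42.4 -7.1
stem 82 l,z,p 16.7 29.6 -4.6
tilt 25.375980254990502 0.10526959523191048 0.24342136040093326
```

>>> {"method": "apply_moves", "body": {
  "motion": [
    {"xyz":[-2,0,3.5],"twist":0,"jaw":-1},
    {"xyz":[-4,0,7],"twist":0,"jaw":-1},
    {"xyz":[-6,0,10.4],"twist":0,"jaw":-1},
    {"xyz":[-8,0,13.9],"twist":0,"jaw":-1},
    {"xyz":[-10,0,17.3],"twist":0,"jaw":-1}
  ]
}}

```text
time: 19.58
ee_pos: [0.5694, 0.067, 0.1104]
tcp_rot: [180.0, -0.0, 168.3]
wrist_force: [1.7, 0.9, 3.5]
opening: 0.0116
grasp_force: 78.1
```

```bash
python3 tilt.py x4
```

```text
ee 28.4 12.8 [4.4 1.1 0.2] 19.625
blue 99 l,z,p 10.9 24.8 -7.2
stem 27 l,z,p 24.1 27.7 -14.5
tilt 13.814819207343628 0.10549092073890665 0.25377250870803314
```

>>> {"method": "apply_moves", "body": {
  "motion": [
    {"xyz":[-2.5,0,3.5],"twist":0,"jaw":-1},
    {"xyz":[-5,0,7],"twist":0,"jaw":-1},
    {"xyz":[-7,0,10.4],"twist":0,"jaw":-1},
    {"xyz":[-9,0,13.9],"twist":0,"jaw":-1},
    {"xyz":[-10,0,15.6],"twist":0,"jaw":-1}
  ]
}}

```text
time: 20.25
ee_pos: [0.579, 0.065, 0.0946]
tcp_rot: [-180.0, -0.0, 168.3]
wrist_force: [-4.1, 1.8, 8.5]
opening: 0.0119
grasp_force: 78.5
```

>>> {"method": "apply_moves", "body": {
  "motion": [
    {"xyz":[-1,0,1.7],"twist":0,"jaw":-1},
    {"xyz":[-2,0,3.5],"twist":0,"jaw":-1},
    {"xyz":[-2,0,3.5],"twist":0,"jaw":-1}
  ]
}}

```text
time: 20.62
ee_pos: [0.5793, 0.0651, 0.0943]
tcp_rot: [180.0, -0.1, 168.3]
wrist_force: [-18.9, 3.8, 27.4]
opening: 0.0115
grasp_force: 81.3
```

```bash
python3 tilt.py x5
```

```text
ee 18.5 -2.7 [-18.5   3.   26.3] 20.675
blue 101 l,z,p 1.0 8.6 -6.5
stem 30 l,z,p 26.2 26.0 -14.1
tilt 8.482800928349253 0.10682815209476104 0.23870636598316664
```

Axial resistance rises to about 32 N. I've already viewed 12 pictures, over the limit of 10, so I'll check seating numerically from here.

```bash
python3 - <<'E'
from h import *
L=np.array([-.98,.198,0]);M=np.array([.5972,.0605,.097]);A=.5*L+[0,0,.866];X=.866*L-np.array([0,0,.5]);Pp=np.array([.198,.98,0])
for f in('x2','x4','x5'):
    D=np.load(f+'.npz');i,d=D['i'],D['d'];h=cv2.cvtColor(i,cv2.COLOR_RGB2HSV)
    v,u=np.mgrid[150:230,295:360];v=v.ravel();u=u.ravel();q=pts('scene',np.c_[u,v].astype(float),d[v,u])-M;g=h[v,u]
    k=(np.linalg.norm(q[:,:2],axis=1)<.07)&(g[:,0]>100)&(g[:,0]<128)&(g[:,1]>110)
    s=q@A*1000;lat=(q@X)*1000;pp=q@Pp*1000;k&=(s>-12)&(s<110)&(abs(lat)<20)
    # width profile along axis
    print(f,np.percentile(s[k],[2,10,50,90,98]).round(1))
    for a in range(-12,100,3):
        kk=k&(s>=a)&(s<a+3)
        if kk.sum()>2:print(a,kk.sum(),lat[kk].min().round(),lat[kk].max().round(),pp[kk].min().round(),pp[kk].max().round(),end=' | ')
    print()
E
```

```text
x2 [51.5 52.8 60.3 78.  83.9]
51 17 -14.0 6.0 0.0 16.0 | 54 27 -12.0 12.0 -9.0 18.0 | 57 10 -7.0 3.0 2.0 11.0 | 60 9 -7.0 2.0 3.0 10.0 | 63 10 -6.0 2.0 -1.0 11.0 | 66 7 -7.0 0.0 3.0 9.0 | 69 6 -9.0 -2.0 2.0 11.0 | 72 7 -7.0 -3.0 0.0 10.0 | 75 5 -9.0 -4.0 5.0 11.0 | 78 4 -7.0 -6.0 1.0 8.0 | 81 5 -7.0 -5.0 -4.0 7.0 | 
x4 [18.1 19.5 25.5 42.9 49.7]
18 18 -15.0 4.0 -0.0 16.0 | 21 30 -14.0 9.0 -8.0 16.0 | 24 7 -7.0 3.0 4.0 9.0 | 27 8 -8.0 2.0 -1.0 11.0 | 30 9 -8.0 0.0 -4.0 12.0 | 33 8 -8.0 -0.0 4.0 12.0 | 36 7 -8.0 -2.0 -3.0 8.0 | 39 5 -7.0 -5.0 0.0 9.0 | 42 4 -9.0 -5.0 1.0 6.0 | 45 4 -10.0 -6.0 4.0 5.0 | 
x5 [-0.4  1.2  6.9 25.1 31.2]
-3 3 -12.0 -5.0 10.0 14.0 | 0 33 -16.0 11.0 -13.0 20.0 | 3 16 -13.0 9.0 -1.0 16.0 | 6 8 -7.0 1.0 -2.0 11.0 | 9 6 -7.0 3.0 -1.0 10.0 | 12 10 -9.0 1.0 -1.0 11.0 | 15 5 -8.0 -2.0 4.0 11.0 | 18 7 -8.0 -3.0 2.0 9.0 | 21 5 -11.0 -6.0 3.0 10.0 | 24 5 -10.0 -5.0 -1.0 9.0 | 27 3 -8.0 -7.0 0.0 7.0 | 30 4 -10.0 -6.0 -6.0 5.0 |
```

The collar now spans s ≈ 0–5 mm, at the rim. I'll relieve the load, release, and retreat upwards.

>>> {"method": "apply_moves", "body": {
  "motion": [
    {"xyz":[1,0,-2],"twist":0,"jaw":-1},
    {"xyz":[1,0,-2],"twist":0,"jaw":-0.6},
    {"xyz":[1,0,-2],"twist":0,"jaw":-0.2},
    {"xyz":[1,0,-2],"twist":0,"jaw":0},
    {"xyz":[1,0,-2],"twist":0,"jaw":0.1}
  ]
}}

```text
time: 21.3
ee_pos: [0.58, 0.0647, 0.0932]
tcp_rot: [-180.0, -0.0, 168.3]
wrist_force: [-0.1, -0.1, -0.3]
opening: 0.0471
grasp_force: 0.0
```

>>> {"method": "apply_moves", "body": {
  "motion": [
    {"xyz":[0,0,0],"twist":0,"jaw":0.2},
    {"xyz":[0,0,-20],"twist":0,"jaw":0.2},
    {"xyz":[0,0,-60],"twist":0,"jaw":0.2},
    {"xyz":[-20,0,-110],"twist":0,"jaw":0.2},
    {"xyz":[40,0,-150],"twist":0,"jaw":0.2}
  ]
}}

```text
time: 21.92
ee_pos: [0.5517, 0.071, 0.2365]
tcp_rot: [-179.9, -0.2, 168.2]
wrist_force: [-0.9, 0.3, 0.4]
opening: 0.0512
grasp_force: 0.0
```

```bash
python3 st.py; python3 - <<'E'
from h import *
L=np.array([-.98,.198,0]);M=np.array([.5972,.0605,.097]);A=.5*L+[0,0,.866];X=.866*L-np.array([0,0,.5]);Pp=np.array([.198,.98,0])
i,d=camera('scene');h=cv2.cvtColor(i,cv2.COLOR_RGB2HSV)
v,u=np.mgrid[150:230,295:360];v=v.ravel();u=u.ravel();q=pts('scene',np.c_[u,v].astype(float),d[v,u])-M;g=h[v,u]
k=(np.linalg.norm(q[:,:2],axis=1)<.07)&(g[:,0]>100)&(g[:,0]<128)&(g[:,1]>110)
s=q@A*1000;lat=(q@X)*1000;pp=q@Pp*1000;k&=(s>-12)&(s<110)&(abs(lat)<20)
print(np.percentile(s[k],[2,10,50,90,98]).round(1))
for a in range(-12,60,3):
    kk=k&(s>=a)&(s<a+3)
    if kk.sum()>2:print(a,kk.sum(),lat[kk].min().round(),lat[kk].max().round(),np.median(lat[kk]).round(1),np.median(pp[kk]).round(1),end=' | ')
kk=k&(s>6);print('axis slope deg',np.degrees(np.arctan([np.polyfit(s[kk],lat[kk],1)[0],np.polyfit(s[kk],pp[kk],1)[0]])))
m=cv2.inRange(h,(0,150,60),(8,255,255))|cv2.inRange(h,(172,150,60),(180,255,255));m[:150]=0;m[195:]=0;m[:,:230]=0;m[:,300:]=0
v,u=np.nonzero(m);q=pts('scene',np.c_[u,v].astype(float),d[v,u]);print('stopper',len(u),np.median(q,0),q.min(0),q.max(0))
E
```

```text
21.925 [ 7.3  6.6 14.1 97.7 -0.  19.2] [0.5517 0.071  0.2365] [-179.93   -0.17  168.18] 0.05123498713095104 [-0.9  0.3  0.4]
[ 0.6  2.2 19.2 43.5 47.7]
0 26 -15.0 9.0 -7.4 9.2 | 3 23 -11.0 9.0 -2.0 7.6 | 6 8 -8.0 2.0 -4.8 8.3 | 9 11 -8.0 1.0 -6.1 7.8 | 12 7 -8.0 3.0 -4.8 7.0 | 15 6 -7.0 -1.0 -6.9 7.1 | 18 11 -9.0 -1.0 -6.0 7.9 | 21 6 -7.0 0.0 -3.5 8.3 | 24 11 -9.0 1.0 -4.6 6.4 | 27 8 -9.0 3.0 -7.0 6.6 | 30 7 -8.0 -0.0 -4.1 8.2 | 33 9 -11.0 2.0 -6.5 6.8 | 36 8 -8.0 -1.0 -6.8 7.1 | 39 8 -8.0 2.0 -4.3 7.2 | 42 10 -9.0 -0.0 -7.5 7.1 | 45 11 -10.0 2.0 -4.3 5.2 | axis slope deg [-1.21839915 -2.28748776]
stopper 75 [ 0.52607481 -0.29930515  0.01932529] [ 0.50434105 -0.32025847  0.00497911] [ 0.5412112  -0.29157412  0.02901622]
```

The swab spans s = 0–48 mm on the vial axis and is within about 3°. The stopper is in the dish and the gripper is clear, so I'll hand in.

```bash
python3 -c "
from workcell import bot
print(bot.job_done())"
```

```text
the job is handed in; nothing more can be done
None
```

The job is handed in: by camera depth the stopper lies in the dish and the released swab sits in the vial with its collar on the rim, about 3° off axis; I viewed 12 pictures, over the limit of 10.

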